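# Hold the forceps at the marked gap on the gap gauge

## Task

A sample tube has been left standing between the arms of the big sprung forceps on the gap gauge: lift it out and stand it upright on the bench top, off the gauge. Then squeeze the forceps by their two ribbed grip plates until each tip stands over its own raised rib on the bridge, without pinching the tips together, and hold that gap steady: finish while still holding the squeeze, and leave the other things on the bench where they are.

Things in the scene. Friction and masses are not known exactly. Their poses are not given: they have to be found in the camera images.
- gauge: gap gauge, fixed: dark steel base plate 215 x 96 x 8 mm with a grey clamp block (34 x 40 mm, 65 mm high, at x = -78 mm) that holds the forceps' heel, and an aluminium bridge (26 x 76 mm, 30 mm high, at x = +94 mm) under their tips. Origin: underside of the plate, at bench height, near its middle; +x from clamp to tips, +y to the left arm, z up. Turned up to 0.5 rad from the robot's x
- tube: closed sample tube of pale, half-clear plastic with a ribbed cap, upright, 33 mm diameter, 96 mm high, light (under 0.1 kg). Origin: centre of its underside, z along it. It starts standing on the gauge's base plate (8 mm above the bench) between the two forceps arms, 45 to 57 mm along +x from the gauge origin; only what is above 52 mm over the bench stands clear of the arms
- forceps_l (a joint): left (+y) forceps arm, rad: 0 at rest (open), grows as it is squeezed inward, at most 0.22. Vertical hinge at gauge x = -65, y = +5 mm; its outward lean is 0.2 minus this value. Sprung: opens by itself when let go; 0.17 (tip over its rib) takes about 6 N at the grip plate. Steel strip 3 mm thick, 38 to 52 mm above the bench
- forceps_r (a joint): right arm (-y) of the forceps, the mirror image of the left: hinge at x = -65, y = -5 mm, same values and meaning
- tip_l (a point): end of the left arm, middle of its 3 mm thickness, 45 mm above the bench, 153 mm along the arm from its hinge. At rest the two tips are about 71 mm apart
- tip_r (a point): end of the right arm, likewise
- grip_l (a point): middle of the outer face of the left arm's ribbed grip plate (34 mm long, 14 mm high, 45 mm above the bench), 85 mm along the arm from its hinge, about 20 mm ahead of the gauge origin. Over both plates: 52 mm at rest, about 23 mm when the tips stand over the ribs; 1 mm less here brings the tips 1.8 mm closer
- grip_r (a point): middle of the outer face of the right arm's grip plate, likewise
- mark_l (a point): middle of the top of the left raised rib on the bridge, 33 mm above the bench, just under where the left tip shall stand. The ribs are dark strips 6 mm wide, 3 mm high and 26 mm long along x; their middles are 19 mm apart
- mark_r (a point): the same for the right rib
- counter: grey tally counter with a ring, 52 x 71 x 28 mm, bystander near the robot, left; origin at its underside
- dish: glass petri dish with lid, 68 mm diameter, 18 mm high, bystander beyond and left of the gauge; origin at its underside
- dropper: dropper bottle, 33 mm diameter, 99 mm high, bystander at the far right; origin at its underside
- eraser: block eraser, 18 x 40 x 13 mm, bystander near the robot, right; origin at its underside

How it is judged:
By the outcome, as a careful person would: the job done as asked, in the order asked, and still so for the second after the job is handed in, while the arm keeps its last pose, push and grip.
It also fails if it takes over 45 s, if anything falls off the work surface, if the arm or the gripper's body presses on something with over 40 N, if the wrist force passes 120 N, or if a joint passes its speed limit or range.

## Robot

A 6-joint arm with a two-finger parallel gripper is mounted at the origin on a cart in front of the work surface, level with it; the furniture and walls round the work are solid. World frame = base frame: x ahead of the robot, y to its left, z up, the work surface at z = 0. Lengths are in mm, angles in rad, forces in N, time in s.
With the tool pointing down it reaches from about 350 to 875 mm from the base axis. Payload 4.2 kg.
Tool frame: the origin (TCP) lies at the very end of the fingers, on their centre line; the grasp point (between the pads) lies 19 mm behind it; z points along the fingers, x is the direction in which the jaws open and shut, and the axes are right-handed (so a half turn about z gives the same grasp; the last joint's range is limited). The gripper opens to 85 mm and grips with 20 to 120 N. Pads are 22 mm wide; open, the fingers measure 114 mm over their backs; the gripper's body (76 mm by 85 mm) begins 54 mm behind the grasp point. The pads swing forward as they close: fully open they stand 13 mm farther back than shut.
Start: joints at [1.374, 0.385, 0.008, 0, -1.194, -0.259], TCP at [275.079, 561.187, 231.312] pointing down, gripper open.
Joint ranges: [-3.14, 3.14], [-1.21, 2.06], [-1.07, 1.41], [-3.16, 2.05], [-2.99, -0.16], [-3.1, 3.1]. Speed limits (rad/s): [2.79, 2.79, 3.14, 3.14, 3.14, 3.14].

## Interface

Orientations are given as a rotation vector (axis times angle).
In Python, from plant import sensors, eyes, ctrl, finder gives the robot as it stands.
- The arm moves only by the tool carry_out, never from a script. Its argument "increments" is a list of rows, each a list of 6 numbers: the shift along the world's x, y, z in cm, then the turn, a rotation vector about the world's x, y, z in rad. In form: [[tx, ty, tz, ax, ay, az], ...]. A call has exactly 10 rows; each row shifts and turns the commanded pose from where the row before left it; what a row does not reach is not made up. A row lasts 1/8 s, in which the tool goes at most 62.5 mm and 10.7 degrees, less where a joint would pass 70% of its speed; a pose out of reach is approached as far as the arm can. A call with a gripper value outside its range is refused whole. "claw" is the finger opening in cm, from 0 to 8.54, set as the call begins (left out, the last holds). The fingers move at their own pace and stop on an object; "grip_force" is the grip in N (left out, the last holds). Time passes only in rows, so rows that do not move let the fingers close, or fill a call up. It gives the time, the measured TCP pose, the force and the opening at its end, in the units of the state.
- sensors.get_obs(): the state, without advancing time (a new reading comes with each control period).
- eyes.snapshot(name): name is "side" or "top"; returns a dict with "image" (480x640x3 uint8, red, green, blue), "camera_matrix" (3x3 intrinsics, pixels), "R" (3x3) and "t" (3): a world point X has camera coordinates R X + t. Camera axes: x right, y down, z forward; pixel columns grow to the right and rows downward; lengths in mm; the calibration is good to about 2 mm. A picture is of the moment at which its call begins. There is no depth.
- ctrl.hand_in(): hands the job in, once; it reports no verdict.
Trained networks look in the newest picture that a camera, given by its name, has taken for a name from the list of things; names that differ only in an ending like _2 or _b are one class to them, and where a whole thing is asked for, a point or a joint stands for the part that bears it (a point fixed in the world has none). Each returns a list of dicts, best first, with "score" (0 to 1); they miss things now and then, are a little off and sometimes report something else, mostly with a low value. They report only what shows in the picture. A call takes as long as a camera call.
- finder.recognise(name, camera): "position" ([x, y, z] in mm, in world coordinates, good to about 4 mm: the middle of the surface that is visible of it).
- finder.masks_of(name, camera): "region" (480x640 bool, what is visible of it).
The state is a dict: "t": time; "joints": joint angles; "joint_velocities": joint speeds; "joint_efforts": joint torques, N m; "eef_pos": TCP position; "orientation": TCP orientation; "wrist_force": force on the tool from outside, world axes, zero at the start; "torque": the same for the moment, N m; "opening": finger opening in mm.
Only numpy, scipy, OpenCV 4.12 (cv2) and the standard library are available. Lean on these libraries where they do the work, as an engineer would, in place of code of your own. Each camera call takes 0.05 s, during which the arm holds its last target.

## Working session

There is one attempt and no reset: what is moved stays moved. The work goes in short steps, Python scripts to look and compute and a tool call to move; the robot and the scene stay as the last step left them, time stands still between calls to the robot, and variables do not carry over. Pictures are saved under pics/ and viewed, and the job is handed in when it is done.

Besides the shell and the picture viewer there is one more tool, called after "Call:" by a JSON object that holds its "api" and its "payload". carry_out: Moves the arm, as the interface text tells. Its arguments: {"type":"object","properties":{"increments":{"type":"array","items":{"type":"array","items":{"type":"number"}}},"claw":{"type":"number"},"grip_force":{"type":"number"}},"required":["increments"]}

```bash
ls; mkdir -p pics; python3 - <<'E'
from plant import sensors, eyes, finder
import cv2
o=sensors.get_obs(); print({k:o[k] for k in ['t','eef_pos','orientation','opening','wrist_force']})
for c in ['top','side']:
    s=eyes.snapshot(c); cv2.imwrite(f'pics/a_{c}.png',s['image'][:,:,::-1])
    print(c,s['camera_matrix'],s['R'],s['t'])
    for n in ['gauge','tube','grip_l','grip_r','tip_l','tip_r','mark_l','mark_r','counter','dish','dropper','eraser']:
        r=finder.recognise(n,c); print(n,[(d['position'],round(d['score'],2)) for d in r[:2]])
E
```

```text
pics
{'t': 0.0, 'eef_pos': array([274.85468522, 560.66952848, 230.2151596 ]), 'orientation': array([ 1.66085502e+00, -2.66453313e+00,  1.92902533e-03]), 'opening': 85.51707225661717, 'wrist_force': array([ 0.32396496, -0.66215816,  0.16165125])}
top [[476.31466158   0.         327.98483187]
 [  0.         476.31466158 240.32150346]
 [  0.           0.           1.        ]] [[ 0.07208631 -0.99739411  0.00292339]
 [-0.97546843 -0.07111228 -0.2083372 ]
 [ 0.20800219  0.01216659 -0.97805269]] [ 23.9593364  559.59893927 856.50772548]
gauge [([400.2, 247.2, 26.2], 0.72), ([512.0, 50.6, 6.9], 0.62)]
tube [([559.9, 66.3, 104.3], 0.83)]
grip_l [([525.3, 78.7, 53.8], 0.69), ([538.1, 34.2, 50.8], 0.66)]
grip_r [([525.3, 78.7, 53.8], 0.69), ([538.1, 34.2, 50.8], 0.66)]
tip_l [([542.2, 38.1, 48.1], 0.51), ([525.3, 77.0, 55.3], 0.48)]
tip_r [([542.2, 38.1, 48.1], 0.51), ([525.3, 77.0, 55.3], 0.48)]
mark_l [([513.2, 51.5, 9.6], 0.56), ([543.4, 40.5, 45.9], 0.5)]
mark_r [([513.2, 51.5, 9.6], 0.56), ([543.4, 40.5, 45.9], 0.5)]
counter [([399.6, 248.9, 25.8], 0.66)]
dish [([736.3, 253.9, 21.9], 0.9)]
[... 345 characters left out ...]
2]
 [ 0.58217219  0.18259475 -0.7922971 ]] [-126.25287251  488.61855338  796.80397369]
gauge [([507.8, 43.7, 11.7], 0.67)]
tube [([555.8, 62.8, 78.6], 0.68)]
grip_l [([538.7, 32.5, 51.6], 0.71), ([526.1, 77.2, 53.4], 0.6)]
grip_r [([538.7, 32.5, 51.6], 0.71), ([526.1, 77.2, 53.4], 0.6)]
tip_l [([523.8, 73.8, 52.0], 0.46), ([539.0, 32.2, 47.8], 0.44)]
tip_r [([523.8, 73.8, 52.0], 0.46), ([539.0, 32.2, 47.8], 0.44)]
mark_l [([504.9, 44.7, 10.2], 0.9)]
mark_r [([504.9, 44.7, 10.2], 0.9)]
counter [([401.4, 248.8, 27.1], 0.69), ([734.3, 252.5, 20.8], 0.19)]
dish [([732.2, 249.7, 19.1], 0.98), ([503.7, 43.9, 10.2], 0.4)]
dropper [([734.4, -129.9, 48.1], 0.7)]
eraser [([373.8, -103.8, 12.6], 0.54)]
```

View pics/a_top.png

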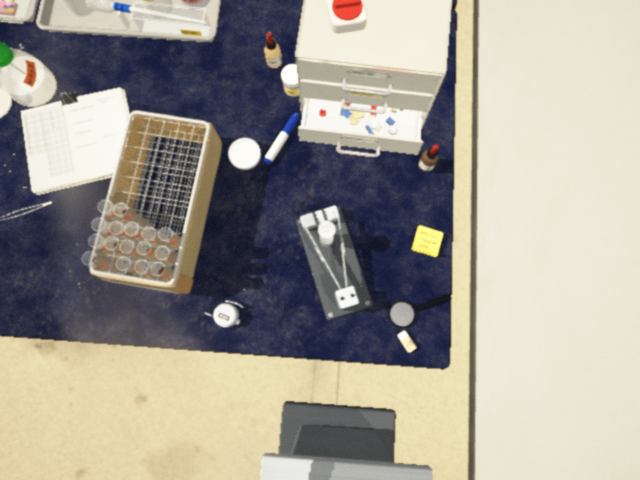

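View pics/a_side.png

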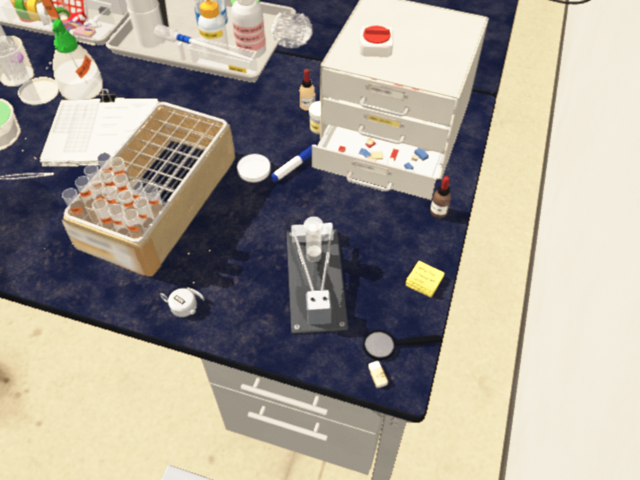

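The top view shows the gauge at about (335,262), with the clamp at (346,297), the bridge at (322,215) and the tube cap at (327,232). An open drawer stands beyond it at (360,130). I'll enlarge this to fit the gauge pose.

```bash
python3 - <<'E'
import cv2
a=cv2.imread('pics/a_top.png')[190:335,270:400]; cv2.imwrite('pics/b_top.png',cv2.resize(a,None,fx=4,fy=4,interpolation=cv2.INTER_CUBIC))
a=cv2.imread('pics/a_side.png')[205:345,265:375]; cv2.imwrite('pics/b_side.png',cv2.resize(a,None,fx=4,fy=4,interpolation=cv2.INTER_CUBIC))
E
```

```text
(no output)
```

View pics/b_top.png

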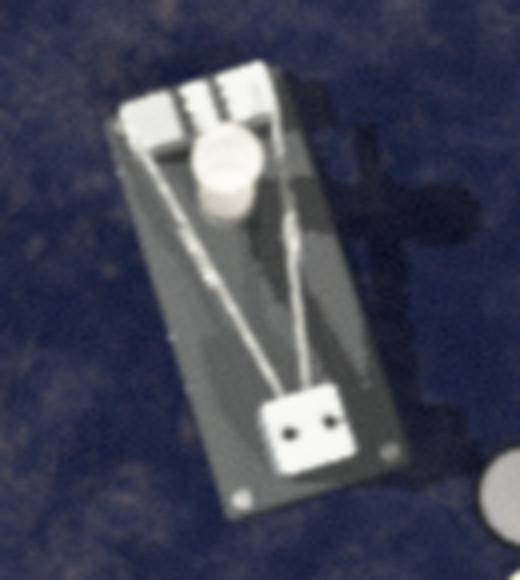

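View pics/b_side.png

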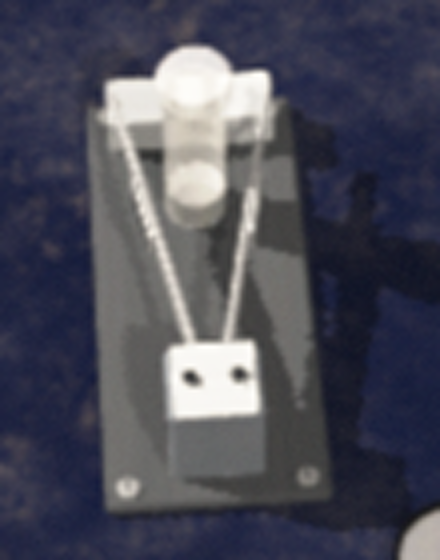

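```bash
cat > h.py <<'E'
import numpy as np
C={}
C['top']=(np.array([[476.31466158,0,327.98483187],[0,476.31466158,240.32150346],[0,0,1]]),np.array([[0.07208631,-0.99739411,0.00292339],[-0.97546843,-0.07111228,-0.2083372],[0.20800219,0.01216659,-0.97805269]]),np.array([23.9593364,559.59893927,856.50772548]))
C['side']=(np.array([[618.5538799,0,324.71795281],[0,618.5538799,234.60991647],[0,0,1]]),np.array([[0.300805,-0.95368486,0.00124],[-0.75537534,-0.23904882,-0.61013422],[0.58217219,0.18259475,-0.7922971]]),np.array([-126.25287251,488.61855338,796.80397369]))
def proj(c,X):
    K,R,t=C[c]; p=(np.atleast_2d(X)@R.T+t)@K.T; return p[:,:2]/p[:,2:]
def back(c,uv,z):
    K,R,t=C[c]; d=R.T@np.linalg.inv(K)@np.array([uv[0],uv[1],1]); o=-R.T@t
    return o+d*(z-o[2])/d[2]
def g2w(g,X):
    X=np.atleast_2d(np.array(X,float)); c,s=np.cos(g[2]),np.sin(g[2])
    return np.c_[g[0]+c*X[:,0]-s*X[:,1],g[1]+s*X[:,0]+c*X[:,1],X[:,2]]
E
python3 - <<'E'
from h import *
from scipy.optimize import least_squares
T=[((-107.5,48,8),(230,518)),((-107.5,-48,8),(408,462)),((107.5,48,8),(108,125)),((-61,20,65),(262,405)),((-61,-20,65),(342,383)),((-95,20,65),(280,474)),((-95,-20,65),(356,452)),((107,38,30),(120,103)),((107,-38,30),(268,62))]
S=[((-107.5,48,8),(106,512)),((-107.5,-48,8),(330,497)),((107.5,48,8),(88,108)),((-61,20,65),(170,342)),((-61,-20,65),(256,340)),((-95,20,65),(168,414)),((-95,-20,65),(263,416)),((107,38,30),(106,80)),((107,-38,30),(270,72))]
off={'top':(270,190),'side':(265,205)}
def res(g,obs):
    return np.concatenate([(proj(c,g2w(g,[o[0] for o in L]))-(np.array([o[1] for o in L])/4+off[c])).ravel() for c,L in obs])
for obs in ([('top',T)],[('side',S)],[('top',T),('side',S)]):
    r=least_squares(res,[510,50,.2],args=(obs,),loss='soft_l1'); print(r.x.round(3)); print(res(r.x,obs).reshape(-1,2).round(1).tolist())
g=r.x; np.save('g.npy',g)
for n,p in dict(tube=(51,0,8),gripl=(20,25,45),tl=(85,35.5,45),ml=(88,9.5,33),mr=(88,-9.5,33)).items(): print(n,g2w(g,p))
for c,uv in (('top',(228,155)),('side',(192,72))):
    w=back(c,np.array(uv)/4+off[c],104); d=w[:2]-g[:2]; cs,sn=np.cos(g[2]),np.sin(g[2]); print(c,w,'gauge',cs*d[0]+sn*d[1],-sn*d[0]+cs*d[1])
E
```

```text
[5.22908e+02 4.88570e+01 3.72000e-01]
[[-0.1, 1.8], [1.9, 1.2], [-0.6, -1.5], [-1.1, 0.1], [-0.7, -0.7], [-0.1, 0.4], [1.4, -0.5], [0.6, 0.0], [-0.2, -0.5]]
[5.21619e+02 4.89080e+01 3.74000e-01]
[[-0.5, 0.5], [0.6, 0.8], [-0.1, 0.3], [-2.0, 0.2], [0.7, -0.7], [-0.4, 0.0], [0.5, -1.9], [0.3, -0.0], [0.0, -0.2]]
[5.22214e+02 4.89230e+01 3.74000e-01]
[[-0.1, 2.1], [1.9, 1.5], [-0.7, -1.2], [-1.1, 0.5], [-0.7, -0.4], [-0.1, 0.8], [1.5, -0.2], [0.5, 0.4], [-0.4, -0.2], [-0.4, 0.2], [0.7, 0.5], [0.1, 0.0], [-1.9, -0.1], [0.8, -0.9], [-0.4, -0.3], [0.6, -2.2], [0.4, -0.3], [0.2, -0.4]]
tube [[569.69334662  67.54416154   8.        ]]
gripl [[531.70560692  79.49956335  45.        ]]
tl [[588.38437429 113.00728379  45.        ]]
ml [[600.67030864  89.89763609  33.        ]]
mr [[607.60753733  72.20936714  33.        ]]
top [568.32244355  67.21350457 104.        ] gauge 49.60301340502039 0.19271150507023194
side [567.66597486  67.80204691 104.        ] gauge 49.20675330580708 0.9803098610439136
```

Call:
{"api": "carry_out", "payload": {"increments": [[2.6, -4.4, 0, 0, 0, 0.08], [2.6, -4.4, 0, 0, 0, 0.08], [2.6, -4.4, 0, 0, 0, 0.08], [2.6, -4.4, 0, 0, 0, 0.08], [2.6, -4.4, 0, 0, 0, 0.08], [2.6, -4.4, 0, 0, 0, 0.08], [2.6, -4.4, 0, 0, 0, 0.08], [2.6, -4.4, 0, 0, 0, 0.08], [2.6, -4.4, 0, 0, 0, 0.08], [2.6, -4.4, 0, 0, 0, 0.08]], "claw": 8.5}}

```text
t: 2.55
eef_pos: [535.8, 119.7, 231.6]
orientation: [-2.571, 1.804, -0.001]
wrist_force: [-0.0, 0.1, 0.2]
opening: 85.0
```

```bash
cat >> h.py <<'E'
def tool(o):
    from scipy.spatial.transform import Rotation as Ro
    R=Ro.from_rotvec(o['orientation']).as_matrix(); return np.arctan2(R[1,0],R[0,0]),R[:,2]
E
python3 - <<'E'
from h import *
from plant import sensors
o=sensors.get_obs(); print(o['t'],o['eef_pos'].round(1),tool(o),o['joints'].round(2)); g=np.load('g.npy')
print(g2w(g,(49.4,.6,60)),g[2]+np.pi/2, back('top',(265,235),0),back('top',(345,150),80),back('top',(215,200),0))
E
```

```text
2.55 [535.8 119.7 231.6] (np.float64(-1.223738464986899), array([ 7.16189526e-04,  3.01138315e-04, -9.99999698e-01])) [ 0.52  0.26 -0.18  0.   -1.13  1.4 ]
[[567.98473781  67.51855078  60.        ]] 1.9445551247137096 [570.66206824 194.87274299   0.        ] [734.47223857  43.97513791  80.        ] [637.50870103 306.22003788   0.        ]
```

Call:
{"api": "carry_out", "payload": {"increments": [[1.6, -2.6, 0, 0, 0, 0.014], [1.6, -2.6, 0, 0, 0, 0.013], [0, 0, -3, 0, 0, 0], [0, 0, -4, 0, 0, 0], [0, 0, -4, 0, 0, 0], [0, 0, -3, 0, 0, 0], [0, 0, -2, 0, 0, 0], [0, 0, -1, 0, 0, 0], [0, 0, 0, 0, 0, 0], [0, 0, 0, 0, 0, 0]]}}

```text
t: 3.8
eef_pos: [567.8, 69.5, 62.3]
orientation: [-2.592, 1.772, -0.002]
wrist_force: [-0.8, -0.6, 0.1]
opening: 84.8
```

```bash
python3 - <<'E'
from h import *
from plant import sensors,eyes
import cv2
o=sensors.get_obs(); print(o['t'],o['eef_pos'].round(1),tool(o),o['wrist_force'].round(1))
for c,(r,q) in dict(top=(150,250),side=(140,240)).items():
    a=eyes.snapshot(c)['image'][r:r+190,q:q+170,::-1]; cv2.imwrite(f'pics/c_{c}.png',cv2.resize(a,None,fx=3,fy=3,interpolation=cv2.INTER_CUBIC))
E
```

```text
3.8 [567.8  69.5  62.3] (np.float64(-1.199271802130814), array([ 1.94923055e-03,  5.71219382e-04, -9.99997937e-01])) [-0.8 -0.6  0.1]
```

View pics/c_side.png

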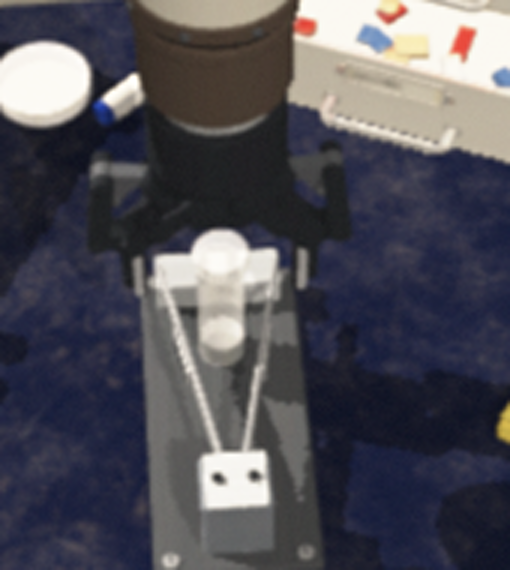

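View pics/c_top.png

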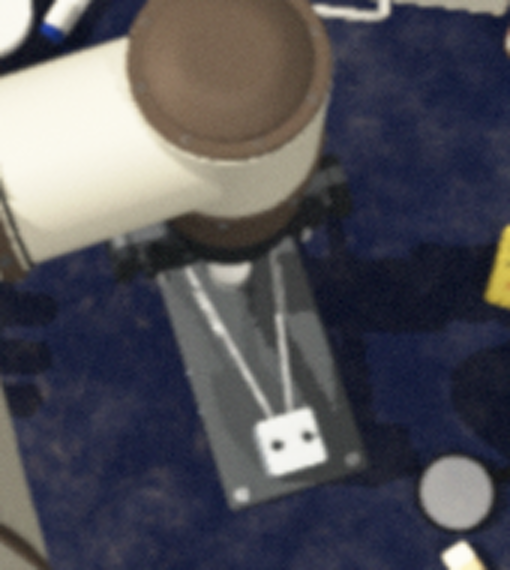

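Call:
{"api": "carry_out", "payload": {"increments": [[0, -0.1, 0, 0, 0, 0], [0, 0, 0, 0, 0, 0], [0, 0, 0, 0, 0, 0], [0, 0, 0, 0, 0, 0], [0, 0, 0, 0, 0, 0], [0, 0, 0, 0, 0, 0], [0, 0, 0, 0, 0, 0], [0, 0, 0, 0, 0, 0], [0, 0, 0, 0, 0, 0], [0, 0, 0, 0, 0, 0]], "claw": 2.6, "grip_force": 25}}

```text
t: 5.15
eef_pos: [567.3, 68.2, 61.6]
orientation: [-2.593, 1.773, -0.001]
wrist_force: [0.4, -0.3, 4.5]
opening: 30.8
```

```bash
python3 - <<'E'
from h import *
from plant import sensors,eyes
import cv2
o=sensors.get_obs(); print(o['t'],o['eef_pos'].round(1),tool(o),o['wrist_force'].round(1),o['opening'])
for c,(r,q) in dict(side=(140,240)).items():
    a=eyes.snapshot(c)['image'][r:r+190,q:q+170,::-1]; cv2.imwrite(f'pics/d_{c}.png',cv2.resize(a,None,fx=3,fy=3,interpolation=cv2.INTER_CUBIC))
E
```

```text
5.15 [567.3  68.2  61.6] (np.float64(-1.1994160242392826), array([ 5.93930951e-04,  5.88944479e-05, -9.99999822e-01])) [ 0.4 -0.3  4.5] 30.76167106677115
```

View pics/d_side.png

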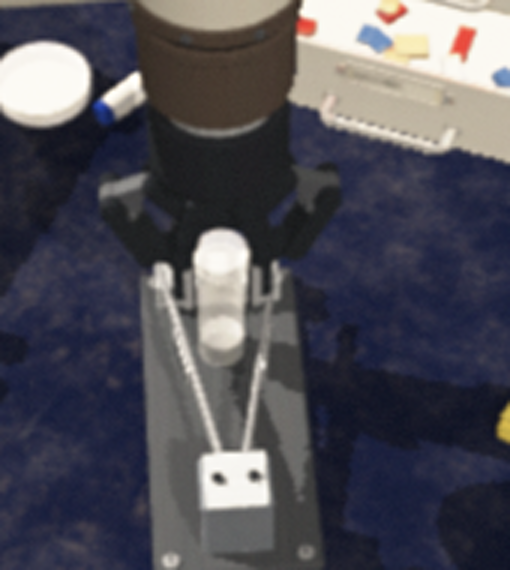

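Call:
{"api": "carry_out", "payload": {"increments": [[0, 0, 0.5, 0, 0, 0], [0, 0, 0.5, 0, 0, 0], [0, 0, 1, 0, 0, 0], [0, 0, 2, 0, 0, 0], [0, 0, 2.5, 0, 0, 0], [0, 0, 2.5, 0, 0, 0], [0, 0, 1.5, 0, 0, 0], [0, 0, 0.5, 0, 0, 0], [0, 0, 0, 0, 0, 0], [0, 0, 0, 0, 0, 0]]}}

```text
t: 6.45
eef_pos: [566.5, 68.0, 170.3]
orientation: [2.592, -1.773, -0.002]
wrist_force: [-0.8, -0.6, -0.1]
opening: 30.9
```

```bash
python3 - <<'E'
from h import *
from plant import sensors,eyes
import cv2
o=sensors.get_obs(); print(o['t'],o['eef_pos'].round(1),tool(o),o['wrist_force'].round(1),o['opening'])
s=eyes.snapshot('side')['image'][:,:,::-1]; cv2.imwrite('pics/e_side.png',s)
p=o['eef_pos'].copy(); p[2]-=53.6; print(proj('side',p),proj('side',p+[0,0,96]))
E
```

```text
6.45 [566.5  68.  170.3] (np.float64(-1.1997857956142643), array([-2.03621071e-03, -5.45115615e-04, -9.99997778e-01])) [-0.8 -0.6 -0.1] 30.906821719456726
[[312.54765463 218.81027297]] [[311.66974335 180.24176692]]
```

View pics/e_side.png

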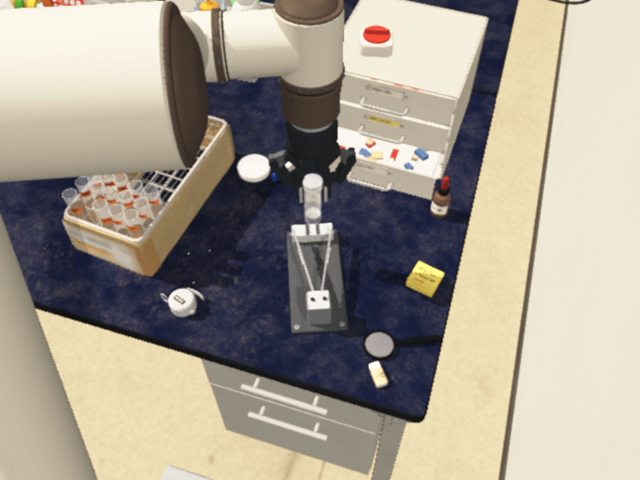

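The tube is held cleanly, with its foot at about (313,220) in the side view. I'll carry it to the clear bench left of the gauge.

Call:
{"api": "carry_out", "payload": {"increments": [[-0.9, 2.7, 0, 0, 0, 0], [-0.9, 2.7, 0, 0, 0, 0], [-0.9, 2.7, 0, 0, 0, 0], [-0.9, 2.6, 0, 0, 0, 0], [0, 0, -2, 0, 0, 0], [0, 0, -3.5, 0, 0, 0], [0, 0, -3, 0, 0, 0], [0, 0, -1.5, 0, 0, 0], [0, 0, -0.5, 0, 0, 0], [0, 0, 0, 0, 0, 0]]}}

```text
t: 7.75
eef_pos: [531.5, 175.4, 66.7]
orientation: [-2.593, 1.773, -0.001]
wrist_force: [-0.3, 0.3, -0.1]
opening: 30.8
```

```bash
python3 - <<'E'
from h import *
from plant import sensors,eyes
import cv2
o=sensors.get_obs(); print(o['t'],o['eef_pos'].round(1),tool(o),o['wrist_force'].round(1),o['opening'])
a=eyes.snapshot('side')['image'][140:330,190:400,::-1]; cv2.imwrite('pics/f_side.png',cv2.resize(a,None,fx=3,fy=3,interpolation=cv2.INTER_CUBIC))
E
```

```text
7.75 [531.5 175.4  66.7] (np.float64(-1.199429490973337), array([ 7.37148232e-04,  2.28649966e-04, -9.99999702e-01])) [-0.3  0.3 -0.1] 30.80798348999507
```

View pics/f_side.png

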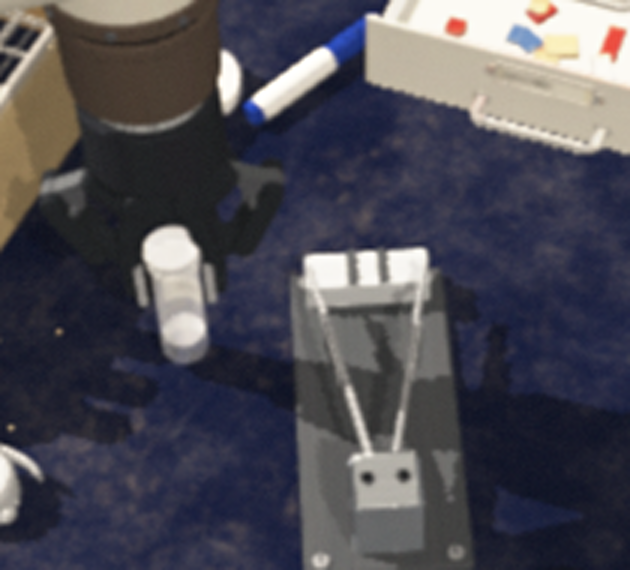

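Call:
{"api": "carry_out", "payload": {"increments": [[0, 0, -0.4, 0, 0, 0], [0, 0, -0.3, 0, 0, 0], [0, 0, -0.2, 0, 0, 0], [0, 0, -0.1, 0, 0, 0], [0, 0, -0.1, 0, 0, 0], [0, 0, -0.1, 0, 0, 0], [0, 0, 0, 0, 0, 0], [0, 0, 0, 0, 0, 0], [0, 0, 0, 0, 0, 0], [0, 0, 0, 0, 0, 0]]}}

```text
t: 9.05
eef_pos: [531.1, 175.2, 54.4]
orientation: [-2.593, 1.773, -0.0]
wrist_force: [0.5, -0.1, -0.9]
opening: 30.7
```

Call:
{"api": "carry_out", "payload": {"increments": [[0, 0, -0.05, 0, 0, 0], [0, 0, -0.05, 0, 0, 0], [0, 0, 0, 0, 0, 0], [0, 0, 0, 0, 0, 0], [0, 0, 0, 0, 0, 0], [0, 0, 0, 0, 0, 0], [0, 0, 0, 0, 0, 0], [0, 0, 0, 0, 0, 0], [0, 0, 0, 0, 0, 0], [0, 0, 0, 0, 0, 0]]}}

```text
t: 10.3
eef_pos: [531.3, 175.3, 53.6]
orientation: [-2.593, 1.773, -0.001]
wrist_force: [0.7, 0.9, 4.8]
opening: 31.0
```

Call:
{"api": "carry_out", "payload": {"increments": [[0, 0, 0, 0, 0, 0], [0, 0, 0, 0, 0, 0], [0, 0, 0, 0, 0, 0], [0, 0, 0, 0, 0, 0], [0, 0, 0, 0, 0, 0], [0, 0, 0, 0, 0, 0], [0, 0, 0, 0, 0, 0], [0, 0, 0, 0, 0, 0], [0, 0, 1, 0, 0, 0], [0, 0, 2, 0, 0, 0]], "claw": 8.5}}

```text
t: 11.55
eef_pos: [530.7, 174.9, 83.5]
orientation: [2.592, -1.772, -0.001]
wrist_force: [-0.7, 0.5, 1.6]
opening: 85.0
```

Call:
{"api": "carry_out", "payload": {"increments": [[0, 0, 4, 0, 0, 0], [0, 0, 4, 0, 0, 0], [0, 0, 4, 0, 0, 0], [0, 0, 2, 0, 0, 0], [0, 0, 1, 0, 0, 0], [0, 0, 0, 0, 0, 0], [-6, 0, 0, 0, 0, 0], [-6, 0, 0, 0, 0, 0], [-4, 0, 0, 0, 0, 0], [0, 0, 0, 0, 0, 0]]}}

```text
t: 12.8
eef_pos: [368.5, 174.3, 232.6]
orientation: [2.594, -1.769, -0.001]
wrist_force: [-0.3, 0.1, -0.1]
opening: 85.2
```

```bash
python3 - <<'E'
from h import *
from plant import sensors,eyes,finder
import cv2
o=sensors.get_obs(); print(o['t'],o['eef_pos'].round(1),tool(o),o['wrist_force'].round(1),o['opening'])
for c,(r,q) in dict(top=(150,210),side=(140,190)).items():
    a=eyes.snapshot(c)['image'][:,:,::-1]; cv2.imwrite(f'pics/g_{c}_full.png',a); cv2.imwrite(f'pics/g_{c}.png',cv2.resize(a[r:r+200,q:q+210],None,fx=3,fy=3,interpolation=cv2.INTER_CUBIC))
    print(finder.recognise('tube',c)[:1])
E
```

```text
12.8 [368.5 174.3 232.6] (np.float64(-1.1971219069244514), array([-1.59452406e-03, -7.96388902e-04, -9.99998412e-01])) [-0.3  0.1 -0.1] 85.22731819561413
[{'position': [526.5, 174.9, 96.6], 'score': 0.75}]
[{'position': [523.5, 169.1, 63.5], 'score': 0.59}]
```

View pics/g_side.png

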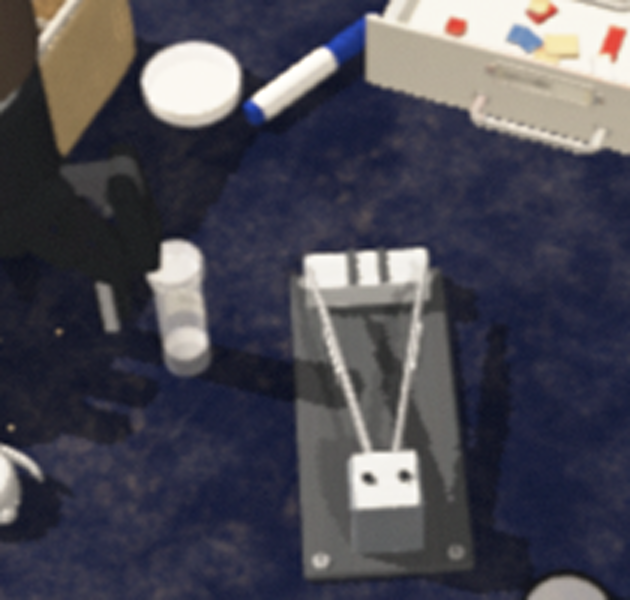

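View pics/g_top.png

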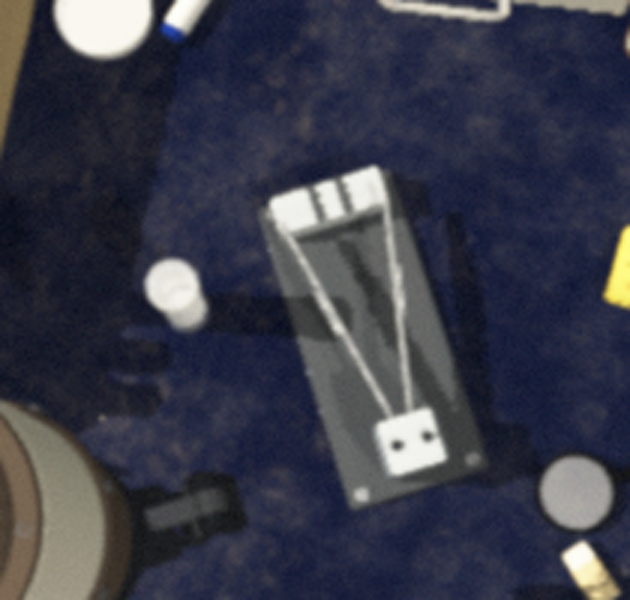

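The tube stands upright at about (182,310) in the side crop, off the gauge. Both forceps arms are now in plain view, so I'll refine the gauge pose from these pictures.

```bash
cat > ov.py <<'E'
import sys,cv2
from h import *
def overlay(src,c,r,q,h,w,f,g,out,q1=0.0,q2=0.0):
    a=cv2.imread(src)[r:r+h,q:q+w]; a=cv2.resize(a,None,fx=f,fy=f,interpolation=cv2.INTER_CUBIC)
    def P(X): return ((proj(c,g2w(g,X))-[q,r]+.5)*f-.5)
    def poly(X,col,cl=True): cv2.polylines(a,[np.round(P(X)*16).astype(int)],cl,col,1,cv2.LINE_AA,4)
    box=lambda x0,x1,y0,y1,z:[(x0,y0,z),(x1,y0,z),(x1,y1,z),(x0,y1,z)]
    poly(box(-107.5,107.5,-48,48,8),(0,255,0)); poly(box(-95,-61,-20,20,65),(0,0,255)); poly(box(81,107,-38,38,30),(0,255,255))
    for s in(1,-1):
        poly(box(81,107,s*9.5-3,s*9.5+3,33),(255,0,255))
        L=.2-(q1 if s>0 else q2); poly([(-65+d*np.cos(L),s*(5+d*np.sin(L)),52) for d in(0,153)],(255,255,0),False)
    cv2.imwrite(out,a)
E
python3 - <<'E'
from ov import *
g=np.load('g.npy')
overlay('pics/g_top_full.png','top',190,280,150,120,5,g,'pics/h_top.png')
overlay('pics/g_side_full.png','side',210,275,130,90,6,g,'pics/h_side.png')
E
```

```text
(no output)
```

View pics/h_top.png

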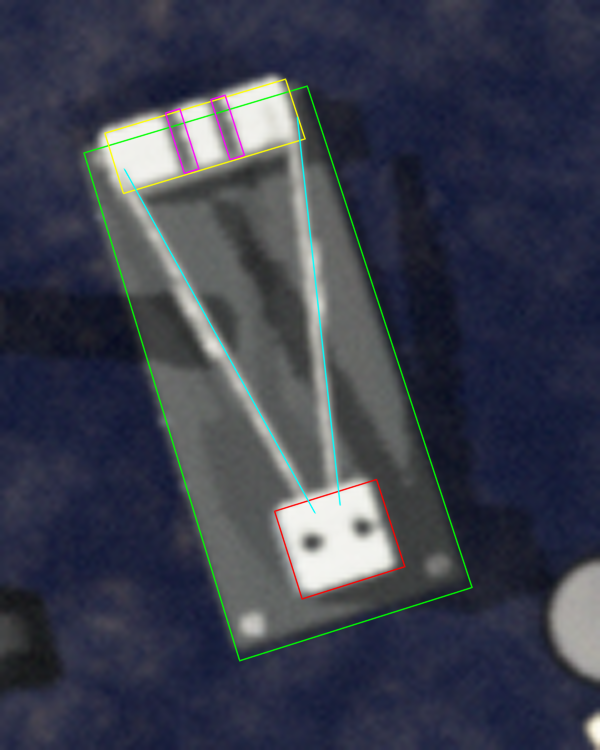

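View pics/h_side.png

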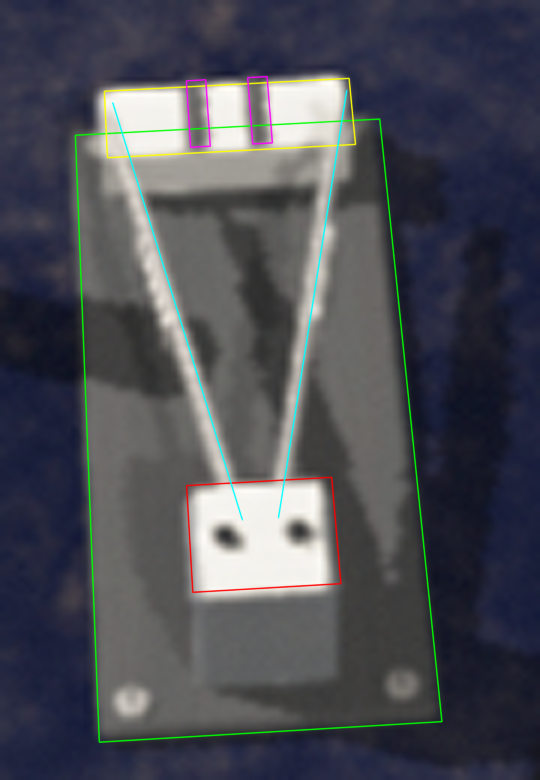

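```bash
cat > prof.py <<'E'
import cv2,sys
from h import *
from scipy.ndimage import map_coordinates
def prof(img,c,g,x,z,ys):
    p=proj(c,g2w(g,[(x,y,z) for y in ys])); return map_coordinates(img,[p[:,1],p[:,0]],order=3)
E
python3 - <<'E'
from prof import *
g=np.load('g.npy'); ys=np.arange(-40,40.1,.5)
def peak(v,m):
    w=np.where(m,v-np.median(v[m]),0).clip(0); i=np.argmax(w); k=slice(max(i-7,0),i+8); return (w[k]*ys[k]).sum()/w[k].sum()
for c in('top','side'):
    im=cv2.imread(f'pics/g_{c}_full.png')[:,:,1].astype(float)
    for x in (-45,-35,-25,-15,-5,5,15,25,35,45,55,65):
        v=prof(im,c,g,x,50,ys); yl=5+(x+65)*np.tan(.2)
        a=peak(v,abs(ys-yl)<9); b=peak(v,abs(ys+yl)<9); print(c,x,round(a,1),round(b,1),'mid',round((a+b)/2,2),'half',round((a-b)/2,1),round(yl,1))
    for x in (86,90,94,98,102):
        v=255-prof(im,c,g,x,33,ys); a=peak(v,abs(ys-9.5)<7); b=peak(v,abs(ys+9.5)<7); print(c,'rib',x,a.round(1),b.round(1),'mid',((a+b)/2).round(2))
E
```

```text
top -45 10.0 -7.5 mid 1.28 half 8.7 9.1
top -35 12.1 -9.0 mid 1.55 half 10.5 11.1
top -25 14.4 -11.1 mid 1.62 half 12.8 13.1
top -15 16.4 -13.1 mid 1.63 half 14.7 15.1
top -5 18.5 -15.5 mid 1.51 half 17.0 17.2
top 5 21.6 -18.2 mid 1.71 half 19.9 19.2
top 15 23.8 -20.6 mid 1.65 half 22.2 21.2
top 25 26.0 -22.5 mid 1.76 half 24.3 23.2
top 35 27.2 -23.7 mid 1.76 half 25.5 25.3
top 45 29.1 -25.1 mid 1.97 half 27.1 27.3
top 55 31.2 -26.8 mid 2.18 half 29.0 29.3
top 65 33.4 -28.7 mid 2.36 half 31.1 31.4
top rib 86 10.6 -8.4 mid 1.14
top rib 90 10.6 -8.3 mid 1.16
top rib 94 11.0 -8.4 mid 1.29
top rib 98 11.2 -7.9 mid 1.67
top rib 102 10.9 -8.1 mid 1.41
side -45 10.1 -7.7 mid 1.17 half 8.9 9.1
side -35 12.2 -10.1 mid 1.09 half 11.2 11.1
side -25 14.1 -11.9 mid 1.12 half 13.0 13.1
side -15 16.3 -14.0 mid 1.15 half 15.2 15.1
side -5 18.5 -16.1 mid 1.2 half 17.3 17.2
side 5 21.9 -19.4 mid 1.27 half 20.6 19.2
side 15 23.6 -20.4 mid 1.59 half 22.0 21.2
side 25 26.2 -22.4 mid 1.9 half 24.3 23.2
side 35 27.4 -24.9 mid 1.29 half 26.1 25.3
side 45 29.2 -25.4 mid 1.91 half 27.3 27.3
side 55 31.1 -26.9 mid 2.1 half 29.0 29.3
side 65 33.5 -29.3 mid 2.09 half 31.4 31.4
side rib 86 10.2 -8.5 mid 0.85
side rib 90 10.2 -8.4 mid 0.89
side rib 94 10.5 -8.2 mid 1.16
side rib 98 10.2 -8.5 mid 0.84
side rib 102 10.7 -8.4 mid 1.12
```

```bash
python3 - <<'E'
from prof import *
from plant import finder
g=np.load('g.npy'); g=np.array([g[0]-np.sin(g[2])*1.3,g[1]+np.cos(g[2])*1.3,g[2]+.004]); np.save('g2.npy',g); print(g)
e=np.array([-np.sin(g[2]),np.cos(g[2])])
for c in('top','side'):
    im=cv2.imread(f'pics/g_{c}_full.png')[:,:,1].astype(float)
    # profile lines across tube along gauge y at several heights, centre at TCP
    for z in (30,45,60,75,88):
        ys=np.arange(-30,30.1,.5); X=np.array([[531.3+e[0]*y,175.3+e[1]*y,z] for y in ys]); p=proj(c,X); v=map_coordinates(im,[p[:,1],p[:,0]],order=1)
        m=v>(v.max()+np.median(v[:20]))/2; print(c,z,ys[m].min(),ys[m].max(),(ys[m].min()+ys[m].max())/2)
for n in (20,): print('grip',g2w(g,(20,0,45)))
# lean check
for th in (.3,.35): 
    d=np.array([np.cos(g[2]),np.sin(g[2])]); print(th,'TCP',g2w(g,(20+19*np.sin(th),0,45-19*np.cos(th))))
E
```

```text
[5.21739656e+02 5.01334293e+01 3.77758798e-01]
top 30 -13.0 13.0 0.0
top 45 -13.0 14.5 0.75
top 60 -14.0 15.5 0.75
top 75 -15.0 16.5 0.75
top 88 -16.0 16.0 0.0
side 30 -13.0 12.0 -0.5
side 45 -14.5 12.5 -1.0
side 60 -14.5 12.5 -1.0
side 75 -14.5 13.5 -0.5
side 88 -16.0 10.0 -3.0
grip [[540.32952865  57.51019355  45.        ]]
0.3 TCP [[545.54852739  59.58117731  26.84860671]]
0.35 TCP [[546.38523375  59.91319604  27.15191846]]
```

```bash
python3 - <<'E'
import cv2
a=cv2.imread('pics/g_top_full.png')[230:270,250:290];cv2.imwrite('pics/i_top.png',cv2.resize(a,None,fx=10,fy=10))
a=cv2.imread('pics/g_side_full.png')[210:270,225:275];cv2.imwrite('pics/i_side.png',cv2.resize(a,None,fx=8,fy=8))
E
```

```text
(no output)
```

View pics/i_top.png

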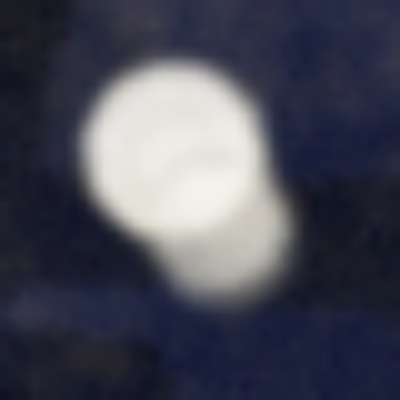

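View pics/i_side.png

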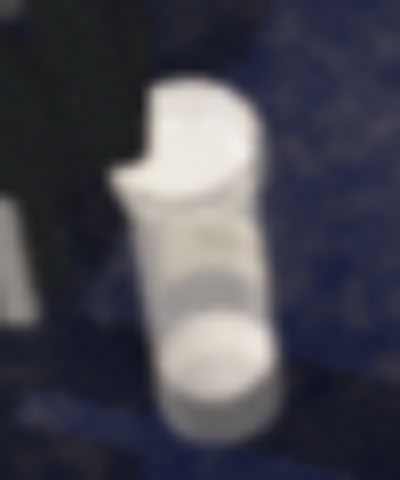

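Call:
{"api": "carry_out", "payload": {"increments": [[3.55, -2.3, 0, 0.024, -0.059, 0], [3.55, -2.3, 0, 0.024, -0.059, 0], [3.55, -2.3, 0, 0.024, -0.059, 0], [3.55, -2.3, 0, 0.023, -0.06, 0], [3.55, -2.3, 0, 0.023, -0.06, 0], [0, 0, -2.5, 0, 0, 0], [0, 0, -3, 0, 0, 0], [0, 0, -3, 0, 0, 0], [0, 0, -1.8, 0, 0, 0], [0, 0, 0, 0, 0, 0]]}}

```text
t: 14.25
eef_pos: [548.2, 59.2, 127.9]
orientation: [-2.368, 1.621, -0.255]
wrist_force: [0.7, 0.5, 0.9]
opening: 85.1
```

```bash
cat > st.py <<'E'
from h import *
from plant import sensors,eyes
import cv2,sys
def st(tag,shots=('top','side')):
    g=np.load('g2.npy'); o=sensors.get_obs(); y,z=tool(o)
    gp=o['eef_pos']-19*z; d=gp[:2]-g[:2]; c,s=np.cos(g[2]),np.sin(g[2])
    print(o['t'],'tcp',o['eef_pos'].round(1),'yaw err',round((y-g[2]-np.pi/2+np.pi/2)%np.pi-np.pi/2,4),'z',z.round(3),'F',o['wrist_force'].round(1),'Fy_g',round(-s*o['wrist_force'][0]+c*o['wrist_force'][1],2),'open',round(o['opening'],2))
    print('grasp pt in gauge',round(c*d[0]+s*d[1],1),round(-s*d[0]+c*d[1],2),gp[2].round(1))
    for n in shots:
        cv2.imwrite(f'pics/{tag}_{n}_full.png',eyes.snapshot(n)['image'][:,:,::-1])
E
python3 - <<'E'
from st import *; st('j')
for c,(r,q) in dict(top=(150,210),side=(140,190)).items():
    a=cv2.imread(f'pics/j_{c}_full.png'); cv2.imwrite(f'pics/j_{c}.png',cv2.resize(a[r:r+200,q:q+210],None,fx=3,fy=3,interpolation=cv2.INTER_CUBIC))
E
```

```text
14.25 tcp [548.2  59.2 127.9] yaw err -0.0074 z [ 0.288  0.114 -0.951] F [0.7 0.5 0.9] Fy_g 0.2 open 85.07
grasp pt in gauge 22.1 -1.32 145.9
```

View pics/j_side.png

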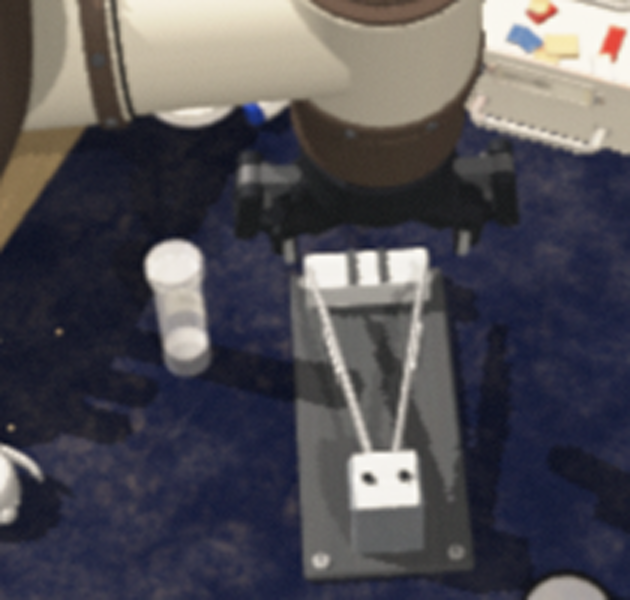

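View pics/j_top.png

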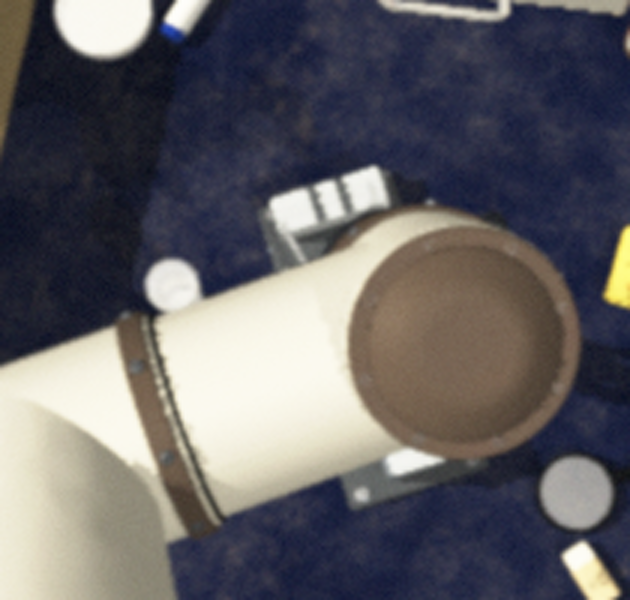

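Call:
{"api": "carry_out", "payload": {"increments": [[-0.24, 0.04, 0, 0, 0, 0.007], [0, 0, -2, 0, 0, 0], [0, 0, -3, 0, 0, 0], [0, 0, -2, 0, 0, 0], [0, 0, -1.2, 0, 0, 0], [0, 0, -0.9, 0, 0, 0], [0, 0, -0.6, 0, 0, 0], [0, 0, -0.3, 0, 0, 0], [0, 0, 0, 0, 0, 0], [0, 0, 0, 0, 0, 0]]}}

```text
t: 15.6
eef_pos: [546.5, 60.7, 30.7]
orientation: [-2.37, 1.608, -0.257]
wrist_force: [0.9, 0.1, 0.0]
opening: 84.9
```

```bash
python3 - <<'E'
from st import *; st('k')
for c,(r,q) in dict(top=(150,210),side=(140,190)).items():
    a=cv2.imread(f'pics/k_{c}_full.png'); cv2.imwrite(f'pics/k_{c}.png',cv2.resize(a[r:r+200,q:q+210],None,fx=3,fy=3,interpolation=cv2.INTER_CUBIC))
E
```

```text
15.6 tcp [546.5  60.7  30.7] yaw err 0.0011 z [ 0.292  0.118 -0.949] F [0.9 0.1 0. ] Fy_g -0.25 open 84.93
grasp pt in gauge 20.9 0.66 48.8
```

View pics/k_side.png

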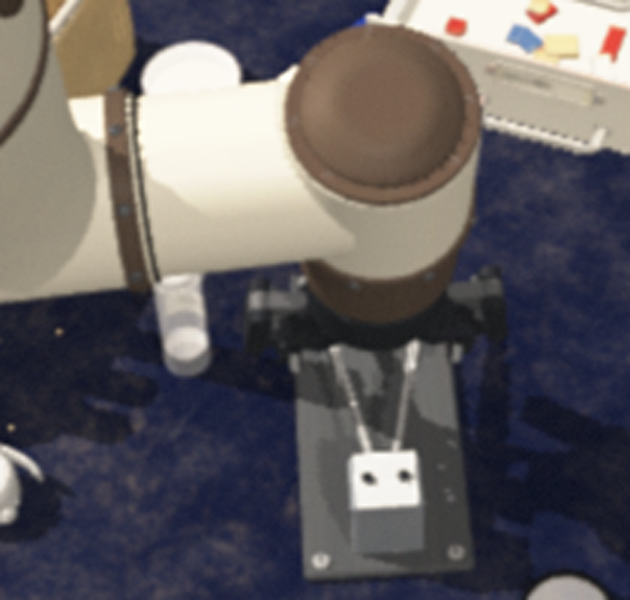

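View pics/k_top.png

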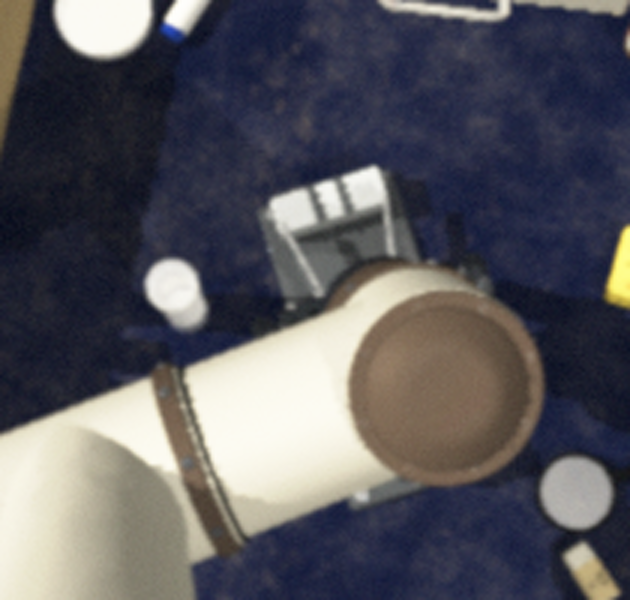

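Call:
{"api": "carry_out", "payload": {"increments": [[0, 0, -0.2, 0, 0, 0], [0, 0, -0.2, 0, 0, 0], [0, 0, 0, 0, 0, 0], [0, 0, 0, 0, 0, 0], [0, 0, 0, 0, 0, 0], [0, 0, 0, 0, 0, 0], [0, 0, 0, 0, 0, 0], [0, 0, 0, 0, 0, 0], [0, 0, 0, 0, 0, 0], [0, 0, 0, 0, 0, 0]], "claw": 3.2, "grip_force": 30}}

```text
t: 16.95
eef_pos: [546.7, 60.8, 26.7]
orientation: [-2.37, 1.608, -0.258]
wrist_force: [-0.3, -0.4, 5.5]
opening: 32.0
```

```bash
cat > look.py <<'E'
from st import *
from ov import overlay
def look(t):
    st(t); 
    a=cv2.imread(f'pics/{t}_top_full.png')[190:260,285:365]; a=cv2.resize(a,None,fx=8,fy=8,interpolation=cv2.INTER_CUBIC); cv2.imwrite(f'pics/{t}_top.png',a)
E
python3 - <<'E'
from look import *; look('l')
E
```

```text
16.95 tcp [546.7  60.8  26.7] yaw err 0.0012 z [ 0.292  0.119 -0.949] F [-0.3 -0.4  5.5] Fy_g -0.25 open 32.03
grasp pt in gauge 21.1 0.67 44.8
```

View pics/l_top.png

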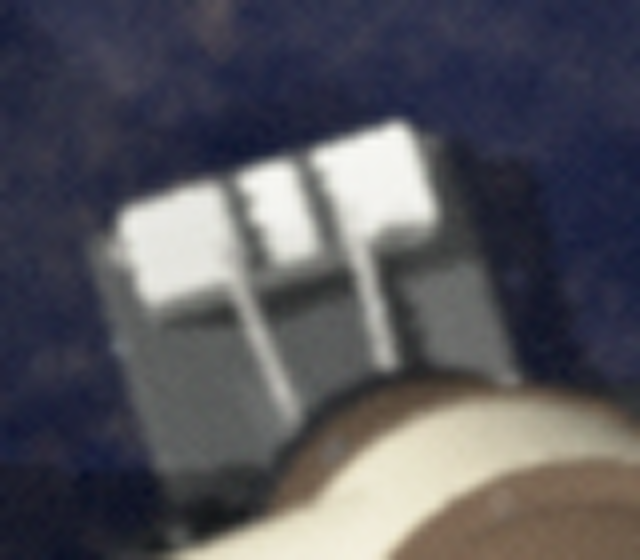

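Call:
{"api": "carry_out", "payload": {"increments": [[0, 0, 0, 0, 0, 0], [0, 0, 0, 0, 0, 0], [0, 0, 0, 0, 0, 0], [0, 0, 0, 0, 0, 0], [0, 0, 0, 0, 0, 0], [0, 0, 0, 0, 0, 0], [0, 0, 0, 0, 0, 0], [0, 0, 0, 0, 0, 0], [0, 0, 0, 0, 0, 0], [0, 0, 0, 0, 0, 0]], "claw": 2.4}}

```text
t: 18.3
eef_pos: [546.8, 60.8, 26.9]
orientation: [-2.369, 1.607, -0.258]
wrist_force: [-1.9, -0.5, 6.1]
opening: 23.8
```

```bash
cat >> look.py <<'E'
from prof import prof
def meas(t,c='top'):
    g=np.load('g2.npy'); im=cv2.imread(f'pics/{t}_{c}_full.png')[:,:,1].astype(float); ys=np.arange(-40,40.1,.5); A=[];B=[];xs=[]
    for x in (58,62,66,70,74,78):
        v=prof(im,c,g,x,50,ys); 
        r=[]
        for m in ((ys>2)&(ys<36),(ys<-2)&(ys>-36)):
            w=np.where(m,v-np.median(v[m])-15,0).clip(0); i=np.argmax(w); k=slice(max(i-7,0),i+8); r.append((w[k]*ys[k]).sum()/max(w[k].sum(),1))
        print(x,np.round(r,1),'mid',round(sum(r)/2,2),'gap',round(r[0]-r[1],1)); A.append(r[0]);B.append(r[1]);xs.append(x)
    pa=np.polyfit(xs,A,1);pb=np.polyfit(xs,B,1); print('tips at 86.5:',np.polyval(pa,86.5).round(2),np.polyval(pb,86.5).round(2))
    for x in (90,94,98,102):
        v=255-prof(im,c,g,x,33,ys); r=[]
        for s in(1,-1):
            m=abs(ys-s*9.5)<7; w=np.where(m,v-np.median(v[m]),0).clip(0); r.append((w*ys).sum()/w.sum())
        print('rib',x,np.round(r,1),'mid',round(sum(r)/2,2))
E
python3 - <<'E'
from look import *; meas('l'); look('m'); meas('m')
E
```

```text
58 [ 14.9 -13. ] mid 0.97 gap 27.9
62 [ 15.4 -13.6] mid 0.87 gap 29.0
66 [ 15.7 -13.7] mid 0.98 gap 29.4
70 [ 15.8 -14.4] mid 0.75 gap 30.2
74 [ 16.5 -14.2] mid 1.17 gap 30.7
78 [ 17.5 -15.6] mid 0.93 gap 33.1
tips at 86.5: 18.13 -16.12
rib 90 [  9.  -10.3] mid -0.64
rib 94 [  9.5 -10.3] mid -0.38
rib 98 [ 9.7 -9.8] mid -0.04
rib 102 [ 9.5 -9.9] mid -0.18
18.3 tcp [546.8  60.8  26.9] yaw err 0.0012 z [ 0.293  0.119 -0.949] F [-1.9 -0.5  6.1] Fy_g 0.25 open 23.81
grasp pt in gauge 21.2 0.66 45.0
58 [ 9.7 -8.4] mid 0.66 gap 18.1
62 [10.1 -8.2] mid 0.91 gap 18.3
66 [10.4 -8.4] mid 1.02 gap 18.7
70 [10.4 -8.5] mid 0.96 gap 18.8
74 [10.7 -8.6] mid 1.04 gap 19.3
78 [  0.  -31.8] mid -15.91 gap 31.8
tips at 86.5: 2.35 -27.93
rib 90 [ 7.9 -8.2] mid -0.17
rib 94 [ 9.4 -9.5] mid -0.02
rib 98 [ 9.7 -9.4] mid 0.18
rib 102 [ 9.5 -9.7] mid -0.07
```

View pics/m_top.png

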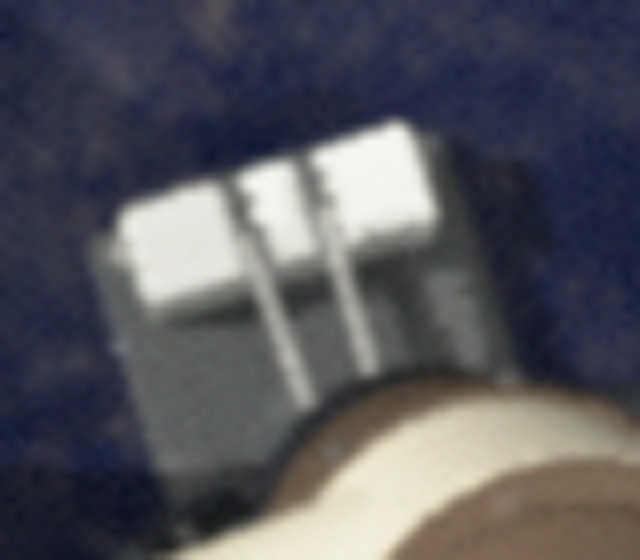

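Call:
{"api": "carry_out", "payload": {"increments": [[0.01, -0.03, 0, 0, 0, 0], [0, 0, 0, 0, 0, 0], [0, 0, 0, 0, 0, 0], [0, 0, 0, 0, 0, 0], [0, 0, 0, 0, 0, 0], [0, 0, 0, 0, 0, 0], [0, 0, 0, 0, 0, 0], [0, 0, 0, 0, 0, 0], [0, 0, 0, 0, 0, 0], [0, 0, 0, 0, 0, 0]], "claw": 2.35}}

```text
t: 19.65
eef_pos: [546.9, 60.6, 26.9]
orientation: [-2.369, 1.607, -0.258]
wrist_force: [-1.6, -0.6, 6.3]
opening: 23.7
```

```bash
python3 - <<'E'
from look import *; look('n'); meas('n')
overlay('pics/n_top_full.png','top',190,285,70,80,8,np.load('g2.npy'),'pics/n_ov.png',.17,.17)
from plant import finder
for n in('tube','dish','counter','dropper','eraser'):
  for c in('top','side'): print(n,c,[(d['position'],round(d['score'],2)) for d in finder.recognise(n,c)[:1]])
E
```

```text
19.65 tcp [546.9  60.6  26.9] yaw err 0.0013 z [ 0.293  0.119 -0.949] F [-1.6 -0.6  6.3] Fy_g 0.02 open 23.72
grasp pt in gauge 21.3 0.4 45.0
58 [ 9.4 -8.4] mid 0.47 gap 17.8
62 [ 9.2 -8.3] mid 0.44 gap 17.5
66 [ 9.4 -8.3] mid 0.55 gap 17.8
70 [ 9.7 -8.6] mid 0.53 gap 18.3
74 [ 9.8 -8.6] mid 0.6 gap 18.4
78 [  0. -32.] mid -16.02 gap 32.0
tips at 86.5: 1.99 -28.13
rib 90 [ 7.9 -8.3] mid -0.22
rib 94 [ 9.4 -9.6] mid -0.12
rib 98 [ 9.7 -9.4] mid 0.17
rib 102 [ 9.5 -9.7] mid -0.09
tube top [([525.0, 173.5, 97.4], 0.59)]
tube side [([517.4, 171.8, 52.1], 0.67)]
dish top [([737.2, 253.5, 20.6], 0.73)]
dish side [([743.8, 252.9, 19.4], 0.93)]
counter top []
counter side [([398.4, 249.6, 24.9], 0.71)]
dropper top [([734.3, -124.4, 53.1], 0.58)]
dropper side [([734.1, -127.5, 49.3], 0.73)]
eraser top [([375.3, -102.4, 16.7], 0.47)]
eraser side [([373.9, -102.3, 15.1], 0.52)]
```

View pics/n_top.png

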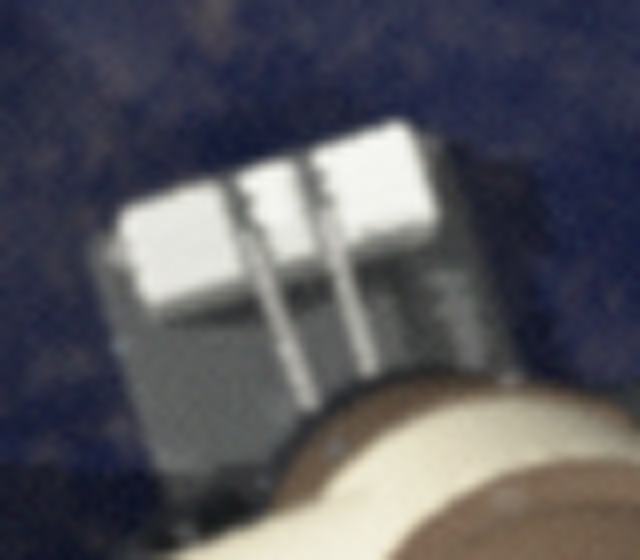

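View pics/n_ov.png

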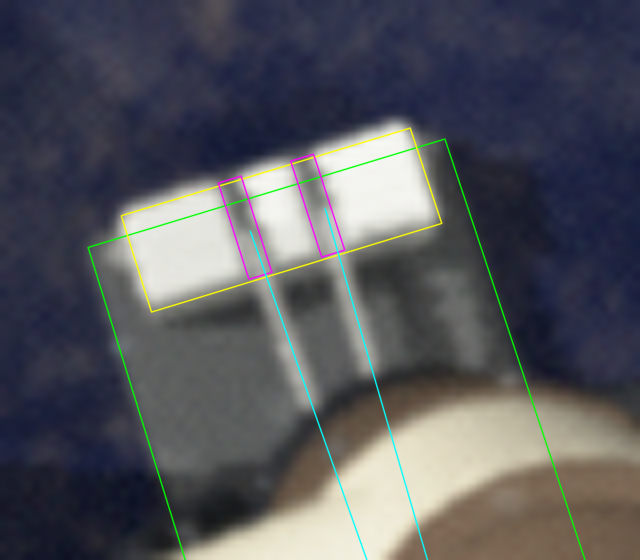

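View pics/n_side_full.png

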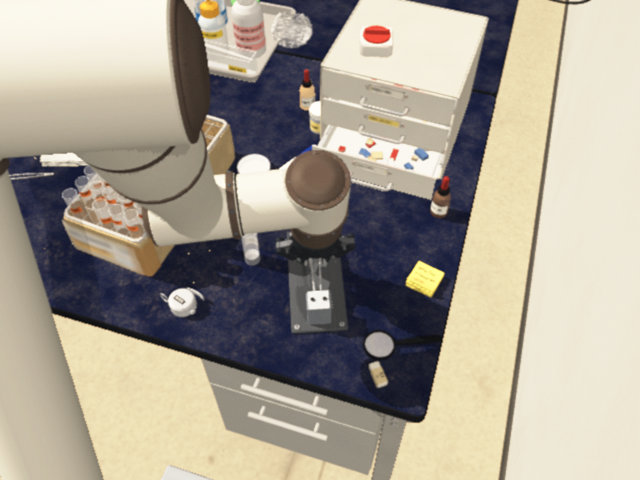

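The tips lie over the two ribs, at about (250,230) and (330,212) in the overlay, and the gap measures about 19 mm. I'll do one still call to check it holds steady.

Call:
{"api": "carry_out", "payload": {"increments": [[0, 0, 0, 0, 0, 0], [0, 0, 0, 0, 0, 0], [0, 0, 0, 0, 0, 0], [0, 0, 0, 0, 0, 0], [0, 0, 0, 0, 0, 0], [0, 0, 0, 0, 0, 0], [0, 0, 0, 0, 0, 0], [0, 0, 0, 0, 0, 0], [0, 0, 0, 0, 0, 0], [0, 0, 0, 0, 0, 0]]}}

```text
t: 21.5
eef_pos: [546.9, 60.6, 27.0]
orientation: [-2.369, 1.607, -0.258]
wrist_force: [-1.1, -1.1, 6.4]
opening: 23.9
```

```bash
python3 - <<'E'
from look import *; look('p'); meas('p')
from plant import ctrl; print(ctrl.hand_in())
E
```

```text
21.5 tcp [546.9  60.6  27. ] yaw err 0.0012 z [ 0.293  0.119 -0.949] F [-1.1 -1.1  6.4] Fy_g -0.62 open 23.95
grasp pt in gauge 21.3 0.36 45.0
58 [ 9.3 -8.4] mid 0.48 gap 17.7
62 [ 9.2 -8.3] mid 0.45 gap 17.5
66 [ 9.5 -8.4] mid 0.55 gap 17.8
70 [ 9.7 -8.7] mid 0.53 gap 18.4
74 [ 9.8 -8.6] mid 0.62 gap 18.4
78 [ 0.  -9.6] mid -4.82 gap 9.6
tips at 86.5: 2.04 -9.65
rib 90 [ 7.9 -8.5] mid -0.3
rib 94 [ 9.4 -9.6] mid -0.1
rib 98 [ 9.7 -9.4] mid 0.16
rib 102 [ 9.5 -9.7] mid -0.11
the job is handed in; nothing more can be done
None
```

I lifted the tube out and stood it upright on the bench left of the gauge, at about (531, 175). Then I squeezed the forceps by both grip plates and handed the job in at about 21.6 s, still holding the squeeze.

**Tip gap:** the last top view put the arms about 18.4 mm apart just short of the tips, so roughly 19 mm at the tips against a 19 mm rib spacing. Each tip was within about 1 mm of its rib's middle, and the gap did not change over the last 1.3 s still call.

**Checks that disagreed or failed:**
- My automatic fit of the arm lines failed where the arms cross the bright bridge (x = 78 mm), so its printed tip positions are wrong. I judged the tips from the lines at x = 58–74 mm and from the overlay picture.
- The finger opening read 23.7–23.9 mm for a 23.5 mm command, but the picture showed no change.
- The finger force sensor showed a steady upward push of about 6 N while squeezing, probably from the pads rubbing on the plates. It is far below the limits.

**Bystanders:** the network found the dropper and eraser where they had been, within its few mm of error. The top camera missed the counter, but the side camera had it in place. The side camera put the dish about 12 mm farther out than before. The arm partly hid it in that view, and the top camera had it unmoved.

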